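# Gauge the height of a sofa foot

## Task

Measure the taller of the two loose wooden sofa feet with the bridge gauge: first stand the foot upright in the middle of the slate slab and let go of it. Then take the gauge from its sloping rest and lower it gently astride the foot, until both its legs stand flat on the slab and its sprung plunger rests on top of the foot, and leave it standing there so that the height can be read. Leave everything else where it is.

Things in the scene. Friction and masses are not known exactly. Their poses are not given: they have to be found in the camera images.
- tall_foot: the taller wooden sofa foot: a plain round pale-wood cylinder, 56 mm in diameter (52 mm at the very bottom) and 84 mm high, about 160 g, loose, standing on the brass tray. Origin: centre of its underside; z up along its axis
- short_foot: the shorter sofa foot, same wood and diameter but 60 mm high, also standing on the tray, its centre about 120 mm from that of the taller one. Origin: centre of its underside. To be left alone
- slab: fixed flat dark slate slab, 160 mm (its x) by 180 mm (its y), 15 mm thick, on the table. Origin: centre of its underside, so its top is at z = 15 mm in its frame; turned about the vertical by its yaw
- tray: fixed flat round brass tray, 240 mm in diameter; its floor is 5 mm above the table, low rim to 11 mm. Both sofa feet and one mug stand on it. Origin: centre of its underside
- rest: fixed oak rest (170 x 160 mm base, 120 mm high): a sloping board facing away from the robot and a ledge, on which the gauge leans. Origin: centre of its underside; x is its front, the side on which the gauge lies
- gauge: loose aluminium bridge gauge, about 540 g, an inverted U, 40 (x) x 110 (y) x 182 mm (z). Legs 40 x 10 x 110 mm at y = +-50 mm, 90 mm clear between; bar z = 110 to 122 mm. Origin: midway between the soles, at sole level; z runs up through the handle. Starts leaning in the rest, z 35 degrees from vertical, top towards the rest's -x (robot side); comes out along its own z
- gauge_grip (a point): middle of the gauge's grey handle block: 32 mm (x) by 30 mm (y), from z = 122 to 182 mm in the gauge's frame; this point is at z = 152 mm. Best gripped across its y sides. Same axes as the gauge
- plunger (a joint): the gauge's sprung plunger, a steel rod with a 32 mm round foot, sliding along the gauge's z, m. 0 = fully down, the foot's underside 40 mm above sole level; it grows as the foot is pushed up (to 55 mm), so the measured height is 40 mm + this value. The spring pushes it down with 0.6 to 2.2 N
- plunger_tip (a point): centre of the underside of the plunger's foot
- tall_foot_top (a point): centre of the top of the taller sofa foot
- mug_tray: white mug, 76 mm across, 88 mm high, on the tray. Origin: centre of its underside
- mug_table: blue mug, 80 mm across, 92 mm high, beyond the work area. Origin: centre of its underside
- teapot: metal teapot, 116 mm across the belly, 150 mm high, beyond the work area. Origin: centre of its underside
- teaspoon: teaspoon, 140 mm long, lying on the table between the robot and the slab. Origin: about its middle, underside
- remote: black remote control, 45 x 160 x 18 mm, lying on the table between the robot and the slab. Origin: centre of its underside
- candle: candle jar, 72 mm across, 85 mm high, on the table on the robot's near left. Origin: centre of its underside
Not all that is in view belongs to the job. Leave any purple look-alike of the tall_foot alone.

How it is judged:
On the way, in this order (a step that is already met when the one before it is completed fails the run):
1. the taller sofa foot stands upright on the slab, let go of (angle between tall_foot's own z axis and vertical below 0.06 rad and z of tall_foot in the frame of slab between 0.012 and 0.018 m and horizontal distance between tall_foot and slab below 0.08 m and linear speed of tall_foot below 0.02 m/s and contact force between the fingers and tall_foot below 0.1 N), for 0.2 s.
2. the gauge is lifted out of its rest (distance between gauge and rest above 0.12 m), for 0.1 s.
3. the gauge stands astride the foot and its plunger reads the foot's height (value of joint plunger between 0.042 and 0.046 m), for 0.2 s.
At the end, for the whole second after the job is handed in: Tall foot upright (0.06 rad) on the slab within 80 mm of its centre; gauge astride it, upright (0.04 rad), soles within 3 mm of the slab's top, plunger within 20 mm of the foot's middle and reading 44 +- 2 mm; both at rest; nothing else moved over 30 mm (all of step 3 and angle between tall_foot's own z axis and vertical below 0.06 rad and z of tall_foot in the frame of slab between 0.012 and 0.018 m and horizontal distance between tall_foot and slab below 0.08 m and linear speed of each of tall_foot, gauge below 0.02 m/s and horizontal distance between plunger_tip and tall_foot_top below 0.02 m and angle between gauge's own z axis and vertical below 0.04 rad and z of gauge in the frame of slab between 0.012 and 0.018 m); the robot touches nothing.
It fails at once if the gauge is dropped or rammed onto the slab (over 60 N) (contact force between gauge and slab above 60 N).
It fails at once if the gauge is rammed onto the sofa foot (over 40 N) (contact force between gauge and tall_foot above 40 N).
It fails at once if one of the other things is moved by more than 30 mm (distance of any of short_foot, mug_tray, mug_table, teapot, teaspoon, remote, candle from where it was at the start of the episode above 0.03 m).
It also fails if it takes over 59 s, if anything falls off the work surface, if the arm or the gripper's body presses on something with over 40 N, if the wrist force passes 120 N, or if a joint passes its speed limit or range.

## Robot

A 6-joint arm with a two-finger parallel gripper is mounted at the origin on the work surface. World frame = base frame: x ahead of the robot, y to its left, z up, the work surface at z = 0. Lengths are in m, angles in rad, forces in N, time in s.
With the tool pointing down it reaches from about 0.375 to 0.9 m from the base axis. Payload 3.1 kg.
Tool frame: the origin (TCP) lies at the very end of the fingers, on their centre line; the grasp point (between the pads) lies 19 mm behind it; z points along the fingers, y is the direction in which the jaws open and shut (so a half turn about z gives the same grasp; the last joint's range is limited). The gripper opens to 85 mm and grips with 20 to 120 N. Pads are 22 mm wide; open, the fingers measure 114 mm over their backs; the gripper's body (76 mm by 85 mm) begins 54 mm behind the grasp point. The pads swing forward as they close: fully open they stand 13 mm farther back than shut.
Start: joints at [-1.48, 0.527, 1.433, -0, 1.181, -0.178], TCP at [0.166, -0.603, 0.231] pointing down, gripper open.
Joint ranges: [-3.08, 3.08], [-0.75, 2.2], [0.22, 2.44], [-1.43, 4.57], [0, 2.65], [-2.85, 2.85]. Speed limits (rad/s): [2.79, 2.79, 3.14, 3.14, 3.14, 3.14].

## Interface

Orientations are given as a unit quaternion [x, y, z, w].
In Python, from station import manip gives the robot as it stands. The module is installed in compiled form; this text tells all that it offers.
- The arm moves only by the tool send_rows, never from a script. Its argument "commands" is a list of rows, each an object with "delta_pos": the shift along the world's x, y, z in cm, a list of three; "yaw": the turn about the world's z in rad. A call has 1 to 10 rows; each row shifts and turns the pose as measured when the row begins; what a row does not reach is not made up. A row lasts 1/8 s, in which the tool goes at most 62.5 mm and 10.7 degrees, less where a joint would pass 70% of its speed; a pose out of reach is approached as far as the arm can. A call is refused whole if a number of a shift passes 6.25 or a number of a turn 0.188, either way. A call with a gripper value outside its range is refused whole. "grip" is the closure, from -1 (fully open) to 1 (shut), set as the call begins (left out, the last holds). The fingers move at their own pace and stop on an object; "force" is the grip in N (left out, the last holds). Time passes only in rows, so rows that do not move let the fingers close. It gives the time, the measured TCP pose, the force and the opening at its end, in the units of the state.
- manip.sense(): the state, without advancing time (a new reading comes with each control period).
- manip.snapshot(name): name is "side" or "top" or "wrist"; returns the picture (480x640x3 uint8, blue, green, red); there is no depth.
- manip.get_calibration(name): a dict with "fx", "fy", "cx", "cy" (pixels), "world_to_cam" (4x4, takes a point from world to camera coordinates); the wrist camera has in their place "mount" (4x4, takes a point from camera to tool coordinates, whose origin is the TCP and whose axes are the flange's). Camera axes: x right, y down, z forward; pixel columns grow to the right and rows downward; lengths in m; the calibration is good to about 2 mm. The wrist camera is an equidistant fisheye: a pixel r from the principal point sees the ray r / f radians off the axis. A picture is of the moment at which its call begins: read the wrist's pose just before it. get_calibration takes no time and is no camera call.
- manip.sign_off(): hands the job in, once; it reports no verdict.
The state is a dict: "t": time; "q": joint angles; "qd": joint speeds; "tau": joint torques, N m; "tcp_pos": TCP position; "tool_rot": TCP orientation; "force": force on the tool from outside, world axes, zero at the start; "ft_torque": the same for the moment, N m; "finger_gap": opening from 0.0 (shut) to 1.0 (fully open).
Only numpy, scipy, OpenCV 4.12 (cv2) and the standard library are available. Lean on these libraries where they do the work, as an engineer would, in place of code of your own. Each camera call takes 0.05 s, during which the arm holds its last target. There are 200 camera calls.

## Working session

There is one attempt and no reset: what is moved stays moved. The work goes in short steps, Python scripts to look and compute and a tool call to move; the robot and the scene stay as the last step left them, time stands still between calls to the robot, and variables do not carry over. Pictures are saved under pics/ and viewed, about 8 in all and at most 12, crops included, and the job is handed in when it is done.

Besides the shell and the picture viewer there is one more tool, called after "Emit:" as a command line: name --argument value ..., lists and objects as JSON in quotes. send_rows: Moves the arm, as the interface text tells. Its arguments: {"type":"object","properties":{"commands":{"type":"array","items":{"type":"object","properties":{"delta_pos":{"type":"array","items":{"type":"number"}},"yaw":{"type":"number"}}}},"grip":{"type":"number"},"force":{"type":"number"}},"required":["commands"]}

```bash
mkdir -p pics; cat > h.py <<'E'
import numpy as np, cv2
from station import manip
def snap(n,f):
    im=np.array(manip.snapshot(n)); cv2.imwrite(f,im); return im
def ray(n,u,v):
    c=manip.get_calibration(n); T=np.linalg.inv(np.array(c["world_to_cam"]))
    d=T[:3,:3]@np.array([(u-c["cx"])/c["fx"],(v-c["cy"])/c["fy"],1]); return T[:3,3],d
def onz(n,u,v,z):
    o,d=ray(n,u,v); return o+d*(z-o[2])/d[2]
def proj(n,p):
    c=manip.get_calibration(n); q=np.array(c["world_to_cam"])@np.append(p,1)
    return np.array([c["fx"]*q[0]/q[2]+c["cx"],c["fy"]*q[1]/q[2]+c["cy"]])
E
python3 - <<'E'
from h import *
a=snap("top","pics/t0.png"); b=snap("side","pics/s0.png")
for n in("top","side"):
    c=manip.get_calibration(n); T=np.linalg.inv(np.array(c["world_to_cam"])); print(n,c["fx"],c["cx"],c["cy"],T.round(3).tolist())
c=manip.get_calibration("wrist");print(c); print(manip.sense())
E
```

```text
top 484.31735430794475 321.09894200424776 241.85464871858954 [[0.009, -0.996, 0.089, 0.438], [-1.0, -0.008, 0.018, -0.087], [-0.018, -0.089, -0.996, 1.169], [0.0, 0.0, 0.0, 1.0]]
side 499.5334839404637 320.5560298044747 240.51588198387714 [[0.979, -0.109, 0.172, 0.308], [-0.203, -0.458, 0.866, -1.175], [-0.016, -0.882, -0.47, 0.735], [0.0, 0.0, 0.0, 1.0]]
{'fx': 371.64829954431775, 'fy': 371.64829954431775, 'cx': 322.2013212979406, 'cy': 235.04281032430646, 'mount': array([[-3.01154553e-05, -9.53387835e-01, -3.01747636e-01,
         7.62704855e-02],
       [ 9.99999880e-01, -1.76438253e-04,  4.57662679e-04,
         5.27222546e-04],
       [-4.89569856e-04, -3.01747586e-01,  9.53387725e-01,
        -1.42169008e-01],
       [ 0.00000000e+00,  0.00000000e+00,  0.00000000e+00,
         1.00000000e+00]])}
{'t': 0.1, 'q': array([-1.48047968e+00,  5.28411805e-01,  1.43374545e+00,  1.18594343e-05,
        1.18140547e+00, -1.78501799e-01]), 'qd': array([-0.00070781, -0.00105658, -0.00317591, -0.00310813,  0.00026876,
        0.00172527]), 'tau': array([ 1.08787028e-04, -4.43303311e+01, -1.78585786e+01, -1.60500485e-04,
        3.86907341e-03,  5.98766221e-06]), 'tcp_pos': array([ 0.16596811, -0.6019077 ,  0.23041689]), 'tool_rot': array([ 9.90980493e-01,  1.34002585e-01,  4.88968089e-05, -9.83833172e-04]), 'force': array([ 0.53058979, -0.32333066,  0.01770338]), 'ft_torque': array([-0.01718859,  0.04257531,  0.02021161]), 'finger_gap': 1.0027904191418615}
```

View pics/t0.png

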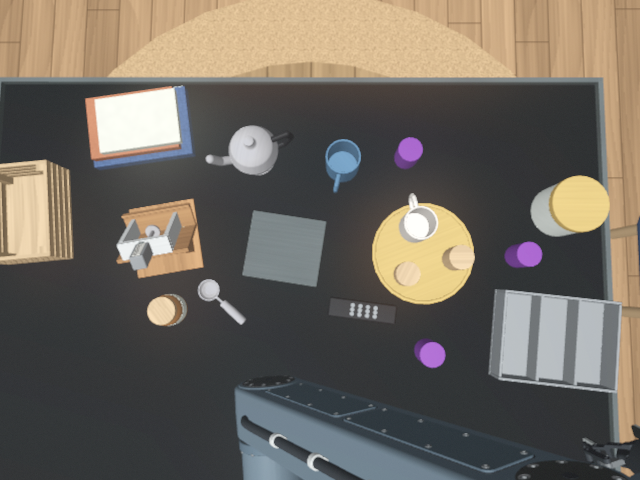

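View pics/s0.png

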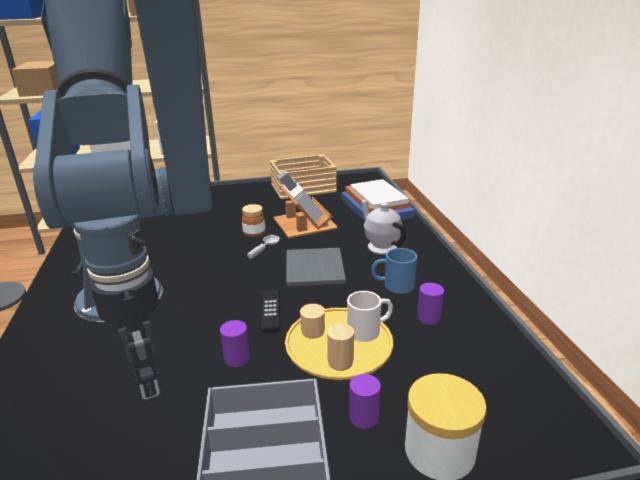

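The top view shows the tall foot at (461,258), the short foot at (408,272), the slab at about (285,248), and the rest with the gauge at about (160,238). In the side view the tall foot is at (340,347).

```bash
python3 - <<'E'
from h import *
a=cv2.imread("pics/t0.png")
hsv=cv2.cvtColor(a,cv2.COLOR_BGR2HSV)
for p in [(461,258),(408,272),(400,240),(285,248),(200,190),(195,250),(137,262)]: print(p,hsv[p[1],p[0]],a[p[1],p[0]])
# slab
m=((hsv[...,2]>60)&(hsv[...,2]<140)&(hsv[...,1]<80)).astype(np.uint8)*255
m[:200]=0;m[300:]=0;m[:,:235]=0;m[:,335:]=0
m=cv2.morphologyEx(m,cv2.MORPH_OPEN,np.ones((3,3)))
c=max(cv2.findContours(m,0,2)[0],key=cv2.contourArea)
r=cv2.boxPoints(cv2.minAreaRect(c)); P=np.array([onz("top",*q,.015)[:2] for q in r]); print("slab",r.round(),P.round(3),P.mean(0),np.linalg.norm(P[1]-P[0]),np.linalg.norm(P[2]-P[1]))
print("foot",onz("top",461,258,.089),onz("top",408,272,.065),onz("top",416,226,.09))
print("rest corners?",[onz("top",*q,.01).round(3) for q in((122,210),(193,200),(203,268),(137,277))])
cv2.imwrite("pics/c1.png",np.hstack([cv2.resize(a[190:290,100:215],None,fx=4,fy=4,interpolation=2)[:400,:400],cv2.resize(a[205:305,380:480],None,fx=4,fy=4,interpolation=2)]))
E
```

```text
(461, 258) [ 18  64 246] [184 221 246]
(408, 272) [ 18  65 241] [180 217 241]
(400, 240) [ 22 100 236] [143 210 236]
(285, 248) [ 98  22 139] [139 136 127]
(200, 190) [150   4  65] [65 64 65]
(195, 250) [ 16 100 226] [137 183 226]
(137, 262) [101  11 183] [183 180 175]
slab [[223. 272.]
 [236. 193.]
 [330. 209.]
 [316. 288.]] [[ 0.467  0.169]
 [ 0.659  0.141]
 [ 0.621 -0.085]
 [ 0.431 -0.055]] [0.54457296 0.04261122] 0.19373162356428666 0.22950906791354975
foot [ 0.50098652 -0.37788277  0.089     ] [ 0.46958016 -0.26415736  0.065     ] [ 0.5717317  -0.27865284  0.09      ]
rest corners? [array([0.616, 0.42 , 0.01 ]), array([0.641, 0.247, 0.01 ]), array([0.476, 0.218, 0.01 ]), array([0.453, 0.376, 0.01 ])]
```

View pics/c1.png

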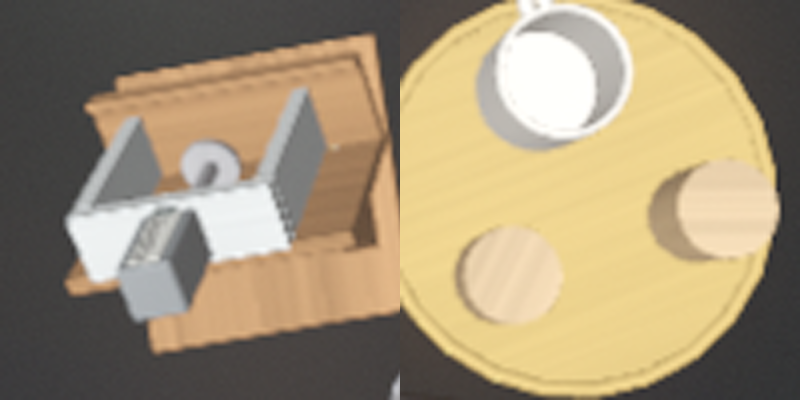

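```bash
python3 - <<'E'
from h import *
P=np.array([onz("top",*q,.015) for q in((254,211),(326,221),(317,286),(243,277))]);print("slab",P.round(3).tolist(),P.mean(0),[np.linalg.norm(P[i]-P[i-1]).round(3) for i in range(4)])
print("foot in side",proj("side",(.501,-.378,.089)),proj("side",(.501,-.378,.005)))
R=np.array([np.cos(.145),np.sin(.145),0]);Y=np.array([-R[1],R[0],0]);c=np.cos(np.radians(35));s=np.sin(np.radians(35))
for h in(.12,.15,.18,.2):
  e=onz("top",139.5,262,h);print(h,e.round(3),proj("side",e).round(0), "grip",(e-.03*(np.array([0,0,c])-R*s)).round(3))
b=cv2.imread("pics/s0.png")
cv2.imwrite("pics/c2.png",np.hstack([cv2.resize(b[160:245,255:345],None,fx=4.5,fy=4.5,interpolation=2)[:380,:400],cv2.resize(b[290:385,280:380],None,fx=4,fy=4,interpolation=2)]))
E
```

```text
slab [[0.615, 0.097, 0.015], [0.592, -0.077, 0.015], [0.436, -0.057, 0.015], [0.456, 0.12, 0.015]] [0.52445307 0.02100117 0.015     ] [np.float64(0.161), np.float64(0.175), np.float64(0.157), np.float64(0.178)]
foot in side [338.48052608 329.94207695] [338.4343057  361.35230434]
0.12 [0.485 0.328 0.12 ] [283. 190.] grip [0.502 0.331 0.095]
0.15 [0.483 0.317 0.15 ] [282. 182.] grip [0.5   0.319 0.125]
0.18 [0.482 0.305 0.18 ] [282. 175.] grip [0.499 0.307 0.155]
0.2 [0.481 0.297 0.2  ] [282. 170.] grip [0.498 0.299 0.175]
```

View pics/c2.png

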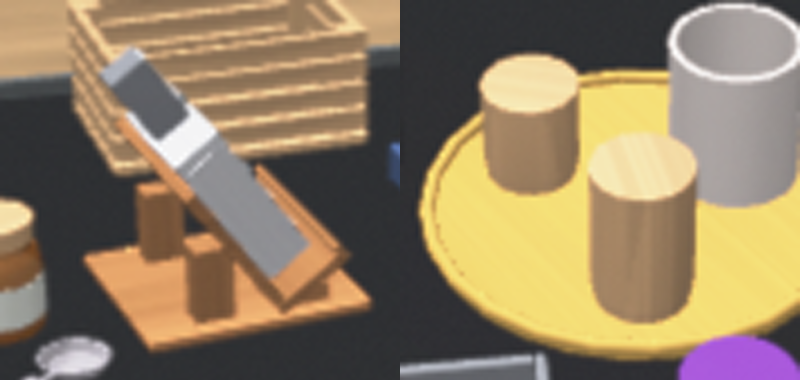

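Emit:
send_rows --commands '[{"delta_pos": [3, 2, 0], "yaw": 0.18}, {"delta_pos": [4, 3, 0], "yaw": 0.18}, {"delta_pos": [5, 3, 0], "yaw": 0.18}, {"delta_pos": [5, 3, 0], "yaw": 0.18}, {"delta_pos": [5, 3, 0], "yaw": 0.18}, {"delta_pos": [5, 3, 0], "yaw": 0.18}, {"delta_pos": [3, 2.5, 0], "yaw": 0.05}, {"delta_pos": [0, 0, 0], "yaw": 0}]' --grip -1

```text
t: 1.1
tcp_pos: [0.4721, -0.3991, 0.2262]
tool_rot: [0.754, 0.657, -0.0, -0.003]
force: [0.8, -0.3, -0.7]
finger_gap: 1.0
```

Side view matches: the foot top is at (340,332) against a predicted (338,330), and the gauge handle end at (283,174) puts it at z≈0.18.

Emit:
send_rows --commands '[{"delta_pos": [3.0, 2.0, -2], "yaw": 0}, {"delta_pos": [0, 0, -4], "yaw": 0}, {"delta_pos": [0, 0, -2.5], "yaw": 0}, {"delta_pos": [0, 0, 0], "yaw": 0}]'

```text
t: 1.6
tcp_pos: [0.5005, -0.3811, 0.1388]
tool_rot: [0.755, 0.656, -0.002, -0.003]
force: [-0.6, -0.3, -0.1]
finger_gap: 1.0
```

```bash
python3 - <<'E'
from h import *
print(manip.sense()["tcp_pos"]); snap("wrist","pics/w1.png")
E
```

```text
[ 0.50052924 -0.38113505  0.13880444]
```

View pics/w1.png

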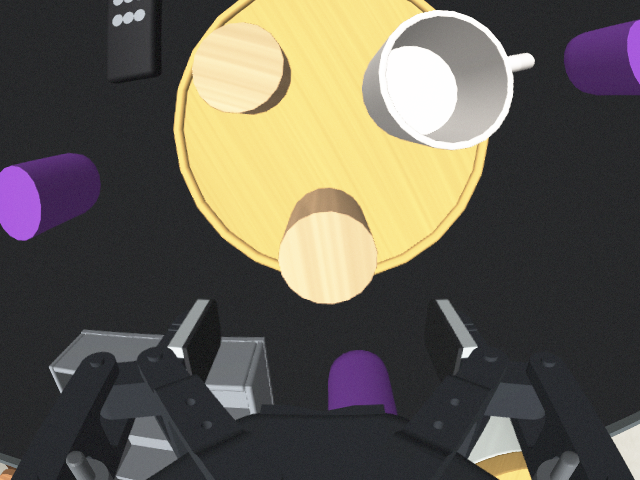

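```bash
cat >> h.py <<'E'
from scipy.spatial.transform import Rotation as Rr
def wrist_onz(u,v,z,s=None):
    s=s or manip.sense(); c=manip.get_calibration("wrist"); M=np.array(c["mount"])
    a=np.array([u-c["cx"],v-c["cy"]]); r=np.hypot(*a); th=r/c["fx"]
    d=np.append(a/r*np.sin(th),np.cos(th)); R=Rr.from_quat(s["tool_rot"]).as_matrix()
    o=R@M[:3,3]+s["tcp_pos"]; d=R@M[:3,:3]@d; return o+d*(z-o[2])/d[2]
E
python3 - <<'E'
from h import *
print(wrist_onz(328,256,.089), wrist_onz(238,67,.065),manip.sense()["tool_rot"],manip.sense()["tcp_pos"])
E
```

```text
[ 0.50389189 -0.37935053  0.089     ] [ 0.46719833 -0.26616369  0.065     ] [ 0.75517782  0.65551554 -0.00165583 -0.00175823] [ 0.50110051 -0.38186158  0.13998467]
```

The wrist view shows the foot top at (328,256), which gives (0.504, −0.379). That agrees with the other views, so I'm descending and gripping.

Emit:
send_rows --commands '[{"delta_pos": [0.3, 0.2, -2], "yaw": 0}, {"delta_pos": [0, 0, -3], "yaw": 0}, {"delta_pos": [0, 0, -3], "yaw": 0}, {"delta_pos": [0, 0, -1.8], "yaw": 0}, {"delta_pos": [0, 0, 0], "yaw": 0}]'

```text
t: 2.28
tcp_pos: [0.5054, -0.3836, 0.0416]
tool_rot: [0.756, 0.654, -0.002, 0.003]
force: [-0.6, -0.6, 0.7]
finger_gap: 1.0
```

Emit:
send_rows --commands '[{"delta_pos": [0, 0, 0]}, {"delta_pos": [0, 0, 0]}, {"delta_pos": [0, 0, 0]}, {"delta_pos": [0, 0, 0]}, {"delta_pos": [0, 0, 0]}, {"delta_pos": [0, 0, 0]}]' --grip 1 --force 40

```text
validation failed for argument at $.co...
```

Emit:
send_rows --commands '[{"delta_pos": [-0.1, 0.4, 0], "yaw": 0}, {"delta_pos": [0, 0, 0], "yaw": 0}, {"delta_pos": [0, 0, 0], "yaw": 0}]'

```text
t: 2.65
tcp_pos: [0.5058, -0.3807, 0.0444]
tool_rot: [0.756, 0.654, -0.002, 0.006]
force: [0.2, 0.7, -0.5]
finger_gap: 1.002
```

Emit:
send_rows --commands '[{"delta_pos": [0, 0, 0], "yaw": 0}, {"delta_pos": [0, 0, 0], "yaw": 0}, {"delta_pos": [0, 0, 0], "yaw": 0}, {"delta_pos": [0, 0, 0], "yaw": 0}, {"delta_pos": [0, 0, 0], "yaw": 0}, {"delta_pos": [0, 0, 0], "yaw": 0}, {"delta_pos": [0, 0, 0], "yaw": 0}]' --grip 1 --force 40

```text
t: 3.52
tcp_pos: [0.5062, -0.3812, 0.0458]
tool_rot: [0.756, 0.654, -0.002, 0.006]
force: [0.1, 0.5, -0.1]
finger_gap: 0.646
```

Emit:
send_rows --commands '[{"delta_pos": [0, 0, 2], "yaw": 0}, {"delta_pos": [0, 0, 5], "yaw": 0}, {"delta_pos": [0, 0, 5], "yaw": 0}, {"delta_pos": [0, 0, 2], "yaw": 0}, {"delta_pos": [0, 3, 0], "yaw": 0}, {"delta_pos": [0.3, 5, 0], "yaw": 0}, {"delta_pos": [0.3, 5.5, 0], "yaw": 0}, {"delta_pos": [0.3, 5.5, 0], "yaw": 0}, {"delta_pos": [0.3, 5.5, 0], "yaw": 0}, {"delta_pos": [0.3, 5.5, 0], "yaw": 0}]'

```text
t: 4.78
tcp_pos: [0.5222, -0.0786, 0.2023]
tool_rot: [0.759, 0.651, 0.001, 0.015]
force: [0.1, -0.6, -1.6]
finger_gap: 0.654
```

Emit:
send_rows --commands '[{"delta_pos": [0.3, 5, 0], "yaw": 0}, {"delta_pos": [0, 3, 0], "yaw": 0}, {"delta_pos": [0, 1, 0], "yaw": 0}, {"delta_pos": [0, 0, 0], "yaw": 0}]'

```text
t: 5.28
tcp_pos: [0.5248, 0.0177, 0.2068]
tool_rot: [0.757, 0.653, 0.002, 0.017]
force: [-0.5, -1.0, -0.5]
finger_gap: 0.649
```

Emit:
send_rows --commands '[{"delta_pos": [0, 0.2, -3], "yaw": 0}, {"delta_pos": [0, 0, -5], "yaw": 0}, {"delta_pos": [0, 0, -4], "yaw": 0}, {"delta_pos": [0, 0, -1.5], "yaw": 0}, {"delta_pos": [0, 0, 0], "yaw": 0}]'

```text
t: 5.9
tcp_pos: [0.5292, 0.0111, 0.0709]
tool_rot: [0.759, 0.65, 0.005, 0.022]
force: [0.7, 0.6, -1.5]
finger_gap: 0.652
```

Emit:
send_rows --commands '[{"delta_pos": [-0.2, 0.3, -0.5], "yaw": 0}, {"delta_pos": [0, 0, -0.4], "yaw": 0}, {"delta_pos": [0, 0, -0.2], "yaw": 0}, {"delta_pos": [0, 0, 0], "yaw": 0}]'

```text
t: 6.4
tcp_pos: [0.5294, 0.0124, 0.0619]
tool_rot: [0.76, 0.649, 0.006, 0.024]
force: [-0.5, 0.1, -0.6]
finger_gap: 0.648
```

Emit:
send_rows --commands '[{"delta_pos": [0, 0, -0.3], "yaw": 0}, {"delta_pos": [0, 0, -0.2], "yaw": 0}, {"delta_pos": [0, 0, -0.1], "yaw": 0}]'

```text
t: 6.78
tcp_pos: [0.5299, 0.0126, 0.0565]
tool_rot: [0.76, 0.65, 0.007, 0.025]
force: [-1.3, -0.1, 9.3]
finger_gap: 0.65
```

Emit:
send_rows --commands '[{"delta_pos": [0, 0, 0], "yaw": 0}, {"delta_pos": [0, 0, 0], "yaw": 0}, {"delta_pos": [0, 0, 0], "yaw": 0}, {"delta_pos": [0, 0, 0], "yaw": 0}, {"delta_pos": [0, 0, 0], "yaw": 0}]' --grip -1

```text
t: 7.4
tcp_pos: [0.5304, 0.0125, 0.0566]
tool_rot: [0.76, 0.65, 0.007, 0.025]
force: [-0.1, 0.5, -0.3]
finger_gap: 1.0
```

Emit:
send_rows --commands '[{"delta_pos": [0, 0, 2], "yaw": 0}, {"delta_pos": [0, 0, 3], "yaw": 0}, {"delta_pos": [0, 0, 5], "yaw": 0}, {"delta_pos": [0, 0, 5], "yaw": 0}, {"delta_pos": [0, 0, 5], "yaw": 0}, {"delta_pos": [0, 0, 0], "yaw": 0}]'

```text
t: 8.15
tcp_pos: [0.5286, 0.0127, 0.2619]
tool_rot: [0.76, 0.65, 0.006, 0.024]
force: [0.2, 0.7, 0.2]
finger_gap: 1.001
```

```bash
python3 - <<'E'
from h import *
s=manip.sense();print(s["tcp_pos"],s["tool_rot"],s["q"].round(2)); w=snap("wrist","pics/w2.png"); b=snap("side","pics/s2.png")
cv2.imwrite("pics/c3.png",np.hstack([cv2.resize(w,(440,330)),cv2.resize(b[195:305,250:370],(360,330))]))
E
```

```text
[0.52864544 0.01270088 0.26190737] [0.75986042 0.64960723 0.00631864 0.02413847] [-0.18  0.34  1.66 -0.02  1.09 -0.01]
```

View pics/c3.png

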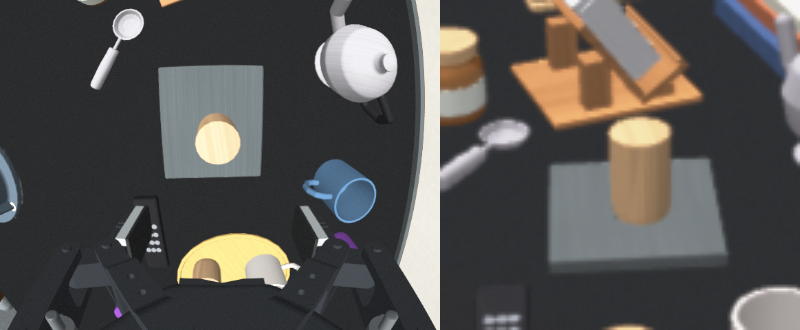

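Foot stands upright, alone and near the slab's middle. Now to the gauge.

Emit:
send_rows --commands '[{"delta_pos": [0, 2, 2], "yaw": -0.18}, {"delta_pos": [-0.5, 4, 1], "yaw": -0.18}, {"delta_pos": [-0.5, 5, 0.5], "yaw": -0.18}, {"delta_pos": [-0.5, 5, 0], "yaw": -0.18}, {"delta_pos": [-0.5, 5, 0], "yaw": -0.18}, {"delta_pos": [-0.5, 5, 0], "yaw": -0.18}, {"delta_pos": [-0.5, 3, 0], "yaw": -0.18}, {"delta_pos": [0, 0, 0], "yaw": 0}]'

```text
t: 9.25
tcp_pos: [0.4854, 0.3055, 0.2746]
tool_rot: [0.998, 0.063, -0.024, 0.013]
force: [0.2, 0.4, -0.2]
finger_gap: 1.0
```

```bash
python3 - <<'E'
from h import *
s=manip.sense();print(s["tcp_pos"],s["tool_rot"],s["q"].round(2)); 
print("foot",wrist_onz(317,204,.099,{"tcp_pos":np.array([.52864544,.01270088,.26190737]),"tool_rot":[.75986042,.64960723,.00631864,.02413847]}),onz("side",316.7,239,.099))
w=snap("wrist","pics/w3.png")
E
```

```text
[0.48542493 0.30546204 0.27459692] [ 0.99762928  0.06319519 -0.02393775  0.01300628] [ 0.37  0.43  1.47 -0.01  1.29  1.82]
foot [0.53291    0.01578735 0.099     ] [0.5324496  0.00571331 0.099     ]
```

View pics/w3.png

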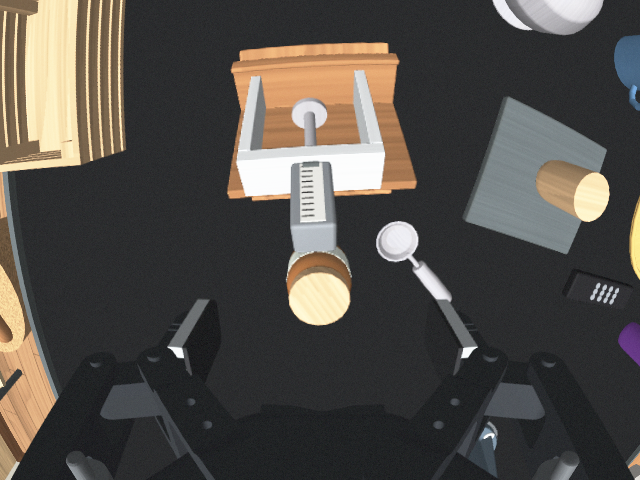

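```bash
python3 - <<'E'
from h import *
for z in(.11,.13,.15):
  for A,B in(((237,153),(383,147)),((242,195),(383,187))):
    a=wrist_onz(*A,z);b=wrist_onz(*B,z);d=a-b;print(z,a.round(3),b.round(3),np.linalg.norm(d).round(3),"yaw",np.arctan2(-d[0],d[1]).round(3))
for z in(.17,.18,.19): print(z,wrist_onz(315,238,z).round(4))
a=wrist_onz(230,193,.0);a,b=onz("top",137,277,.008),onz("top",203,268,.008);d=a-b;print(np.arctan2(-d[0],d[1]))
E
```

```text
0.11 [0.52  0.375 0.11 ] [0.54  0.256 0.11 ] 0.12 yaw 0.161
0.11 [0.485 0.368 0.11 ] [0.506 0.25  0.11 ] 0.119 yaw 0.177
0.13 [0.523 0.371 0.13 ] [0.541 0.26  0.13 ] 0.112 yaw 0.161
0.13 [0.49  0.365 0.13 ] [0.51  0.255 0.13 ] 0.112 yaw 0.177
0.15 [0.527 0.367 0.15 ] [0.543 0.264 0.15 ] 0.104 yaw 0.161
0.15 [0.496 0.361 0.15 ] [0.514 0.259 0.15 ] 0.104 yaw 0.177
0.17 [0.4762 0.305  0.17  ]
0.18 [0.4799 0.3055 0.18  ]
0.19 [0.4837 0.306  0.19  ]
0.14397069871811266
```

Emit:
send_rows --commands '[{"delta_pos": [1.2, 0.3, -2], "yaw": 0.04}, {"delta_pos": [0, 0, -3], "yaw": 0}, {"delta_pos": [0, 0, -2], "yaw": 0}, {"delta_pos": [0, 0, 0], "yaw": 0}]'

```text
t: 9.8
tcp_pos: [0.4968, 0.3011, 0.1987]
tool_rot: [0.996, 0.085, -0.028, 0.016]
force: [0.5, 0.6, -0.1]
finger_gap: 1.001
```

Emit:
send_rows --commands '[{"delta_pos": [0.2, 0.7, -2.5], "yaw": 0}, {"delta_pos": [0, 0.2, -2], "yaw": 0}, {"delta_pos": [0, 0, -0.9], "yaw": 0}, {"delta_pos": [0, 0, 0], "yaw": 0}]'

```text
t: 10.3
tcp_pos: [0.5012, 0.3071, 0.1455]
tool_rot: [0.996, 0.085, -0.027, 0.016]
force: [0.1, -0.6, 0.3]
finger_gap: 1.003
```

```bash
python3 - <<'E'
from h import *
s=manip.sense();print(s["tcp_pos"],s["tool_rot"]); w=snap("wrist","pics/w4.png"); b=snap("side","pics/s4.png")
cv2.imwrite("pics/c4.png",np.hstack([cv2.resize(w,(440,330)),cv2.resize(b[150:250,230:350],(360,330))]))
E
```

```text
[0.50121252 0.30714928 0.14550739] [ 0.99588543  0.08507838 -0.02656895  0.01636998]
```

View pics/c4.png

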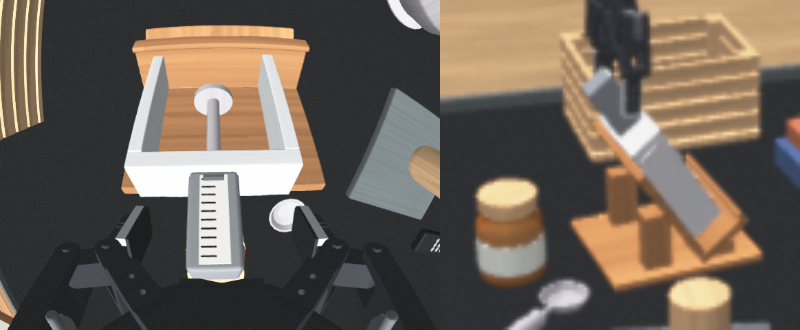

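Emit:
send_rows --commands '[{"delta_pos": [-0.6, 0.2, 0.3], "yaw": 0}, {"delta_pos": [0, 0, 0], "yaw": 0}]'

```text
t: 10.65
tcp_pos: [0.4961, 0.3099, 0.1511]
tool_rot: [0.996, 0.085, -0.024, 0.016]
force: [-1.0, -0.4, 0.5]
finger_gap: 1.0
```

Emit:
send_rows --commands '[{"delta_pos": [0, 0, 0], "yaw": 0}, {"delta_pos": [0, 0, 0], "yaw": 0}, {"delta_pos": [0, 0, 0], "yaw": 0}, {"delta_pos": [0, 0, 0], "yaw": 0}, {"delta_pos": [0, 0, 0], "yaw": 0}, {"delta_pos": [0, 0, 0], "yaw": 0}, {"delta_pos": [0, 0, 0], "yaw": 0}, {"delta_pos": [0, 0, 0], "yaw": 0}]' --grip 1 --force 60

```text
t: 11.65
tcp_pos: [0.4961, 0.3113, 0.1526]
tool_rot: [0.996, 0.085, -0.024, 0.014]
force: [-1.2, -1.3, 2.2]
finger_gap: 0.343
```

Emit:
send_rows --commands '[{"delta_pos": [-0.57, -0.09, 0.82], "yaw": 0}, {"delta_pos": [-1.13, -0.19, 1.64], "yaw": 0}, {"delta_pos": [-1.13, -0.19, 1.64], "yaw": 0}, {"delta_pos": [-1.13, -0.19, 1.64], "yaw": 0}, {"delta_pos": [-0.57, -0.09, 0.82], "yaw": 0}, {"delta_pos": [0, 0, 0], "yaw": 0}]'

```text
t: 12.4
tcp_pos: [0.448, 0.302, 0.2217]
tool_rot: [0.996, 0.085, -0.022, 0.015]
force: [1.5, 0.9, -4.1]
finger_gap: 0.338
```

Emit:
send_rows --commands '[{"delta_pos": [-0.57, -0.09, 1.5], "yaw": 0}, {"delta_pos": [0, 0, 3], "yaw": 0}, {"delta_pos": [0, 0, 4], "yaw": 0}, {"delta_pos": [0, 0, 3.5], "yaw": 0}, {"delta_pos": [0, 0, 0], "yaw": 0}]'

```text
t: 13.02
tcp_pos: [0.433, 0.2984, 0.3426]
tool_rot: [0.996, 0.086, -0.034, 0.018]
force: [0.0, 0.7, -6.4]
finger_gap: 0.343
```

Emit:
send_rows --commands '[{"delta_pos": [0, 0, 0], "yaw": 0}, {"delta_pos": [0, 0, 0], "yaw": 0}, {"delta_pos": [0, 0, 0], "yaw": 0}]' --grip 1 --force 20

```text
t: 13.4
tcp_pos: [0.4292, 0.297, 0.3375]
tool_rot: [0.995, 0.086, -0.04, 0.02]
force: [-0.3, 0.3, -6.4]
finger_gap: 0.336
```

```bash
python3 - <<'E'
from h import *
s=manip.sense();print(s["tcp_pos"],s["tool_rot"],s["force"],s["ft_torque"],s["q"].round(2)); w=snap("wrist","pics/w5.png"); b=snap("side","pics/s5.png")
cv2.imwrite("pics/c5.png",np.hstack([cv2.resize(w,(440,330)),cv2.resize(b[90:200,210:330],(360,330))]))
E
```

```text
[0.42919733 0.29695416 0.33754532] [ 0.99529921  0.08605054 -0.03972048  0.01992644] [-0.26418893  0.29111418 -6.40168418] [ 3.97061550e-02  8.46275039e-02 -1.69069096e-06] [ 0.4   0.31  1.49 -0.01  1.43  1.8 ]
```

View pics/c5.png

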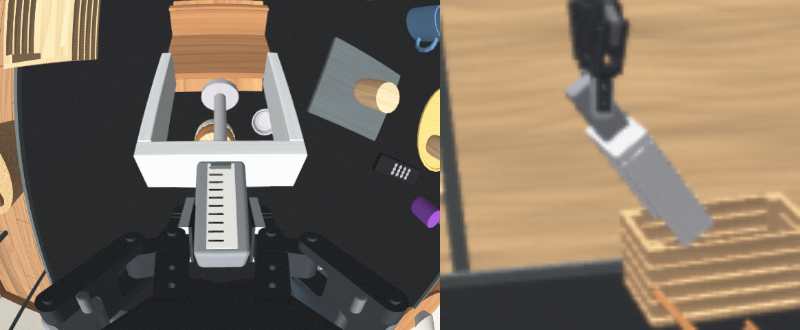

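Gauge is out (step 2) but still leaning about 35° in the grip. I'm trying sharp upward jerks at 20 N so it swings upright under its own weight.

Emit:
send_rows --commands '[{"delta_pos": [0, 0, 5], "yaw": 0}, {"delta_pos": [0, 0, 0], "yaw": 0}, {"delta_pos": [0, 0, -2], "yaw": 0}, {"delta_pos": [0, 0, -2], "yaw": 0}, {"delta_pos": [0, 0, 0], "yaw": 0}]'

```text
t: 14.12
tcp_pos: [0.4274, 0.296, 0.3427]
tool_rot: [0.995, 0.086, -0.044, 0.021]
force: [-0.3, -1.2, -5.2]
finger_gap: 0.342
```

```bash
cat > tilt.py <<'E'
from h import *
def wproj(p,s):
    c=manip.get_calibration("wrist"); M=np.array(c["mount"]); R=Rr.from_quat(s["tool_rot"]).as_matrix()
    q=M[:3,:3].T@(R.T@(np.array(p)-s["tcp_pos"])-M[:3,3]); th=np.arctan2(np.hypot(q[0],q[1]),q[2]); k=c["fx"]*th/np.hypot(q[0],q[1])
    return q[:2]*k+[c["cx"],c["cy"]]
def side_tilt(f):
    # image angle of the gauge in the side view, restricted to a box round the hanging gauge, against wall/basket (saturated)
    s=manip.sense(); b=snap("side",f); h=cv2.cvtColor(b,cv2.COLOR_BGR2HSV)
    g=proj("side",s["tcp_pos"]+[0,0,.02]).astype(int)
    m=((h[...,1]<60)&(h[...,2]>75)).astype(np.uint8)*255
    k=np.zeros_like(m); k[g[1]-25:g[1]+75,g[0]-30:g[0]+60]=255; m&=k
    m=cv2.morphologyEx(m,cv2.MORPH_OPEN,np.ones((3,3)))
    c=max(cv2.findContours(m,0,2)[0],key=cv2.contourArea)
    vx,vy,x,y=cv2.fitLine(c,2,0,.01,.01).ravel(); r=cv2.minAreaRect(c)
    print(f,"tcp",s["tcp_pos"].round(3),s["tool_rot"].round(3),"F",s["force"].round(1),"M",s["ft_torque"].round(3),"gap",round(s["finger_gap"],3))
    print("angle from vertical deg",np.degrees(np.arctan2(vx*np.sign(vy),abs(vy))).round(1),"area",cv2.contourArea(c),"rect",r,"grip px",g)
E
python3 - <<'E'
from tilt import *
import h
f5=cv2.imread("pics/s5.png"); import tilt
old=tilt.snap; tilt.snap=lambda n,f:f5; 
side_tilt("old"); tilt.snap=old
side_tilt("pics/s6.png")
E
```

```text
old tcp [0.427 0.296 0.343] [ 0.995  0.086 -0.044  0.021] F [-0.3 -1.2 -5.2] M [0.052 0.102 0.021] gap 0.342
angle from vertical deg 41.7 area 835.5 rect ((275.1859130859375, 142.24163818359375), (66.94624328613281, 16.462190628051758), 52.4314079284668) grip px [260 118]
pics/s6.png tcp [0.427 0.296 0.343] [ 0.995  0.086 -0.044  0.021] F [-0.3 -1.2 -5.2] M [0.052 0.102 0.021] gap 0.342
angle from vertical deg 37.6 area 859.0 rect ((274.1000061035156, 140.8000030517578), (67.80000305175781, 16.800003051757812), 53.13010025024414) grip px [260 118]
```

```bash
python3 - <<'E'
from h import *
print("candle",onz("top",162,310,.085),wrist_onz(319,298,.085,{"tcp_pos":np.array([.4854,.30546,.2746]),"tool_rot":[.99762928,.06319519,-.02393775,.01300628]}))
E
```

```text
candle [0.37943296 0.28713484 0.085     ] [0.37982359 0.29010266 0.085     ]
```

Emit:
send_rows --commands '[{"delta_pos": [-2, -0.2, 0], "yaw": 0}, {"delta_pos": [-2.5, -0.3, 0], "yaw": 0}, {"delta_pos": [-1.5, -0.2, 0], "yaw": 0}, {"delta_pos": [0, 0, 0], "yaw": 0}]' --force 30

```text
t: 14.68
tcp_pos: [0.3684, 0.2896, 0.3449]
tool_rot: [0.995, 0.086, -0.04, 0.02]
force: [0.2, 0.3, -6.4]
finger_gap: 0.344
```

Emit:
send_rows --commands '[{"delta_pos": [-0.8, 0, -2], "yaw": 0}, {"delta_pos": [0, 0, -3.5], "yaw": 0}, {"delta_pos": [0, 0, -3.5], "yaw": 0}, {"delta_pos": [0, 0, -2], "yaw": 0}, {"delta_pos": [0, 0, 0], "yaw": 0}]'

```text
t: 15.3
tcp_pos: [0.3687, 0.2921, 0.2352]
tool_rot: [0.996, 0.085, -0.032, 0.018]
force: [-0.8, -0.8, -6.0]
finger_gap: 0.336
```

```bash
python3 - <<'E'
from tilt import *
side_tilt("pics/s7.png")
b=cv2.imread("pics/s7.png");w=snap("wrist","pics/w7.png")
cv2.imwrite("pics/c7.png",np.hstack([cv2.resize(w,(400,300)),cv2.resize(b[130:250,220:380],(400,300))]))
E
```

```text
pics/s7.png tcp [0.369 0.292 0.235] [ 0.996  0.085 -0.032  0.018] F [-0.8 -0.8 -6. ] M [0.042 0.063 0.017] gap 0.336
angle from vertical deg 40.5 area 761.0 rect ((258.48248291015625, 176.38558959960938), (65.24359130859375, 17.531003952026367), 47.60256576538086) grip px [243 155]
```

View pics/c7.png

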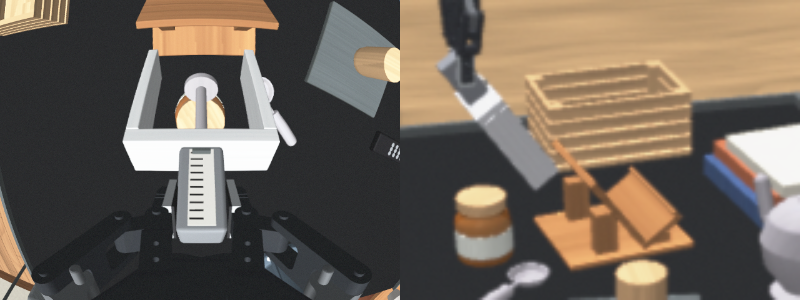

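```bash
python3 - <<'E'
from h import *
def ony(u,v,y):
    o,d=ray("side",u,v); return (o+d*(y-o[1])/d[1]).round(3)
print("front sole corner",ony(282.8,197,.232),"rear",ony(277,205,.232),"board top",ony(282,186,.215),ony(282,186,.235))
print("board bottom-front",ony(220+260/2.5,130+245/2.5,.22), "rest base near corner z0", onz("side",220+175/2.5,130+265/2.5,0.0),onz("side",220+293/2.5,130+240/2.5,0.0))
print("handle end", ony(220+43/2.5,130+65/2.5,.29))
E
```

```text
front sole corner [0.473 0.232 0.135] rear [0.453 0.232 0.11 ] board top [0.47  0.215 0.178] [0.473 0.235 0.17 ]
board bottom-front [0.598 0.22  0.02 ] rest base near corner z0 [0.48853215 0.22941538 0.        ] [0.6513191  0.26388913 0.        ]
handle end [0.349 0.29  0.257]
```

Soles measured at (.473/.453, z .135/.110), as my grip model says. Lowering so the legs overlap the back of the rest's board, then pushing forward.

Emit:
send_rows --commands '[{"delta_pos": [-0.3, 0, -2], "yaw": 0}, {"delta_pos": [0, 0, -1.3], "yaw": 0}, {"delta_pos": [0, 0, 0], "yaw": 0}]'

```text
t: 15.78
tcp_pos: [0.3711, 0.2944, 0.2067]
tool_rot: [0.996, 0.085, -0.025, 0.015]
force: [-0.9, -0.3, -6.1]
finger_gap: 0.344
```

Emit:
send_rows --commands '[{"delta_pos": [1, 0.17, 0], "yaw": 0}, {"delta_pos": [1, 0.17, 0], "yaw": 0}, {"delta_pos": [1, 0.17, 0.3], "yaw": 0}, {"delta_pos": [0, 0, 0], "yaw": 0}]'

```text
t: 16.27
tcp_pos: [0.404, 0.3004, 0.2115]
tool_rot: [0.996, 0.085, -0.024, 0.015]
force: [0.2, 0.2, -6.8]
finger_gap: 0.338
```

```bash
python3 - <<'E'
from tilt import *
side_tilt("pics/s8.png")
E
```

```text
pics/s8.png tcp [0.404 0.3   0.211] [ 0.996  0.085 -0.024  0.015] F [ 0.2  0.2 -6.8] M [-0.008  0.113 -0.011] gap 0.338
angle from vertical deg 38.1 area 711.5 rect ((268.9327392578125, 182.69161987304688), (63.225990295410156, 14.912264823913574), 49.08561706542969) grip px [255 161]
```

Emit:
send_rows --commands '[{"delta_pos": [-2, -0.3, 0], "yaw": 0}, {"delta_pos": [-1.5, -0.3, 0], "yaw": 0}, {"delta_pos": [0, 0, -1], "yaw": 0}, {"delta_pos": [0, 0, -0.8], "yaw": 0}, {"delta_pos": [0, 0, 0], "yaw": 0}]'

```text
t: 16.95
tcp_pos: [0.3707, 0.2948, 0.1928]
tool_rot: [0.996, 0.086, -0.021, 0.014]
force: [0.3, 0.0, -6.6]
finger_gap: 0.338
```

Emit:
send_rows --commands '[{"delta_pos": [1, 0.17, 0], "yaw": 0}, {"delta_pos": [1, 0.17, 0], "yaw": 0}, {"delta_pos": [1, 0.17, 0.2], "yaw": 0}, {"delta_pos": [0, 0, 0], "yaw": 0}]'

```text
t: 17.45
tcp_pos: [0.4059, 0.301, 0.1951]
tool_rot: [0.996, 0.085, -0.019, 0.014]
force: [-0.2, 0.2, -6.1]
finger_gap: 0.345
```

```bash
python3 - <<'E'
from tilt import *
side_tilt("pics/s9.png")
E
```

```text
pics/s9.png tcp [0.406 0.301 0.195] [ 0.996  0.085 -0.019  0.014] F [-0.2  0.2 -6.1] M [ 0.039  0.059 -0.011] gap 0.345
angle from vertical deg 39.5 area 727.5 rect ((270.3008728027344, 186.98672485351562), (63.2164421081543, 15.521894454956055), 48.8140754699707) grip px [256 166]
```

Emit:
send_rows --commands '[{"delta_pos": [1, 0.17, 0], "yaw": 0}, {"delta_pos": [0, 0, 0], "yaw": 0}]'

```text
t: 17.75
tcp_pos: [0.4142, 0.3021, 0.1945]
tool_rot: [0.996, 0.085, -0.021, 0.014]
force: [0.5, 0.1, -6.1]
finger_gap: 0.341
```

Emit:
send_rows --commands '[{"delta_pos": [1, 0.17, 0], "yaw": 0}, {"delta_pos": [0, 0, 0], "yaw": 0}]'

```text
t: 18.0
tcp_pos: [0.4226, 0.3033, 0.1938]
tool_rot: [0.996, 0.085, -0.023, 0.015]
force: [0.4, -0.3, -6.1]
finger_gap: 0.341
```

```bash
python3 - <<'E'
from tilt import *
side_tilt("pics/s10.png")
E
```

```text
pics/s10.png tcp [0.423 0.303 0.194] [ 0.996  0.085 -0.023  0.015] F [ 0.4 -0.3 -6.1] M [0.063 0.098 0.01 ] gap 0.341
angle from vertical deg 36.5 area 729.0 rect ((274.1200256347656, 187.66000366210938), (63.60000991821289, 15.400003433227539), 53.130104064941406) grip px [262 166]
```

```bash
python3 - <<'E'
from h import *
w=snap("wrist","pics/w10.png");b=cv2.imread("pics/s10.png");t=snap("top","pics/t10.png")
cv2.imwrite("pics/c10.png",np.vstack([np.hstack([cv2.resize(w[0:300,150:550],(400,300)),cv2.resize(b[150:240,240:360],(400,300),interpolation=2)]),np.hstack([cv2.resize(b[190:245,265:350],(400,260),interpolation=2),cv2.resize(t[180:290,90:215],(400,260),interpolation=2)])]))
E
```

```text
(no output)
```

View pics/c10.png

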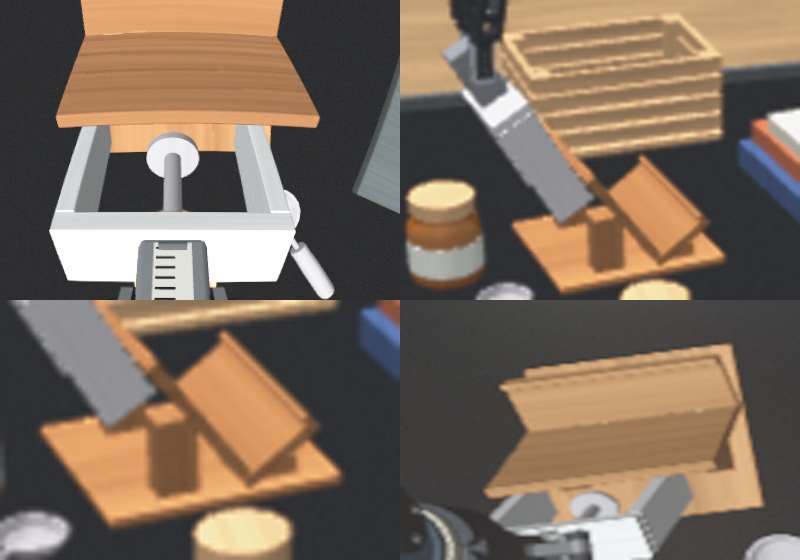

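The rest's board spans both legs. The legs are now parallel to its back face and just short of touching. I'll keep pushing forward in small steps.

Emit:
send_rows --commands '[{"delta_pos": [0.8, 0.13, 0.2], "yaw": 0}, {"delta_pos": [0, 0, 0], "yaw": 0}]'

```text
t: 18.4
tcp_pos: [0.4293, 0.3044, 0.196]
tool_rot: [0.996, 0.085, -0.025, 0.015]
force: [0.6, -0.1, -6.5]
finger_gap: 0.343
```

Emit:
send_rows --commands '[{"delta_pos": [0.8, 0.13, 0.3], "yaw": 0}, {"delta_pos": [0, 0, 0], "yaw": 0}]'

```text
t: 18.65
tcp_pos: [0.4368, 0.3056, 0.1988]
tool_rot: [0.996, 0.085, -0.026, 0.015]
force: [0.2, -0.2, -6.8]
finger_gap: 0.341
```

Emit:
send_rows --commands '[{"delta_pos": [0.8, 0.13, 0.4], "yaw": 0}, {"delta_pos": [0, 0, 0], "yaw": 0}]'

```text
t: 18.9
tcp_pos: [0.4453, 0.307, 0.2029]
tool_rot: [0.996, 0.085, -0.026, 0.015]
force: [-0.2, 0.4, -6.5]
finger_gap: 0.344
```

```bash
python3 - <<'E'
from tilt import *
side_tilt("pics/s11.png")
E
```

```text
pics/s11.png tcp [0.445 0.307 0.203] [ 0.996  0.085 -0.026  0.015] F [-0.2  0.4 -6.5] M [ 0.028  0.187 -0.08 ] gap 0.344
angle from vertical deg 28.3 area 822.5 rect ((275.84539794921875, 185.81307983398438), (63.14939880371094, 18.160354614257812), 64.44003295898438) grip px [269 162]
```

It's rotating in the grip (about 26° now). Continuing.

Emit:
send_rows --commands '[{"delta_pos": [0.9, 0.15, 0.4], "yaw": 0}, {"delta_pos": [0.9, 0.15, 0.3], "yaw": 0}, {"delta_pos": [0.9, 0.15, 0.3], "yaw": 0}, {"delta_pos": [0, 0, 0], "yaw": 0}]'

```text
t: 19.45
tcp_pos: [0.4719, 0.3113, 0.2123]
tool_rot: [0.996, 0.086, -0.029, 0.016]
force: [-2.4, -0.5, -6.0]
finger_gap: 0.339
```

```bash
python3 - <<'E'
from tilt import *
side_tilt("pics/s12.png")
E
```

```text
pics/s12.png tcp [0.472 0.311 0.212] [ 0.996  0.086 -0.029  0.016] F [-2.4 -0.5 -6. ] M [0.041 0.469 0.078] gap 0.339
angle from vertical deg 15.7 area 950.5 rect ((278.1300964355469, 183.24868774414062), (63.063411712646484, 22.760046005249023), 75.3791275024414) grip px [277 158]
```

```bash
python3 - <<'E'
from tilt import *
for q in((118,261),(189,249)): print(onz("top",*q,.117).round(3))
b=cv2.imread("pics/s12.png");h=cv2.cvtColor(b,cv2.COLOR_BGR2HSV)
m=((h[...,1]<60)&(h[...,2]>75)).astype(np.uint8)
for v in range(140,222,4):
    r=m[v,245:330]; x=np.flatnonzero(r)+245; print(v,''.join('#' if k else '.' for k in r))
E
```

```text
[0.487 0.377 0.117]
[0.514 0.222 0.117]
140 .......................................#.............................................
144 .....................................................................................
148 ...........................#.........................................................
152 ............................###......................................................
156 .......................###########....#..............................................
160 ........................##########....#..............................................
164 .........................#########....#..............................................
168 ......................################...............................................
172 ......................##################.............................................
176 ....................########################.........................................
180 ##....................######################.........................................
184 .......................######################........................................
188 ........................#####################........................................
192 .........................#####################.......................................
196 ..........................####################.......................................
200 ..........................#####################......................................
204 ............................#.....##############.....................................
208 ...................................##############....................................
212 ....................................############.....................................
216 .....................................................................................
220 ...................#.................................................................
```

```bash
python3 - <<'E'
from tilt import *
R=np.array([np.cos(.168),np.sin(.168),0]);Y=np.array([-R[1],R[0],0])
g=np.array([.473,.312,.2313])
for th in(0,5,8,10,12,15):
    t=np.radians(th);Z=np.array([0,0,np.cos(t)])-R*np.sin(t);X=R*np.cos(t)+np.array([0,0,np.sin(t)])
    P=lambda x,y,z:proj("side",g+X*(x-.005)+Y*y+Z*(z-.163))
    a,b=P(.02,-.055,.11),P(.02,-.055,0);c=P(-.02,-.055,0); print(th,a.round(1),b.round(1),"rear",c.round(1),"slope",((b-a)[0]/(b-a)[1]).round(3))
E
```

```text
0 [288.6 179.8] [290.2 212.3] rear [278.2 214.4] slope 0.049
5 [290.  179.1] [294.4 211. ] rear [282.5 214.1] slope 0.138
8 [290.8 178.7] [296.9 210.1] rear [285.1 213.7] slope 0.193
10 [291.4 178.3] [298.5 209.4] rear [286.9 213.4] slope 0.23
12 [291.9 178. ] [300.1 208.6] rear [288.6 213.1] slope 0.269
15 [292.6 177.4] [302.5 207.4] rear [291.1 212.4] slope 0.328
```

Edge fit shows about 5° left; one more centimetre, then re-measure.

Emit:
send_rows --commands '[{"delta_pos": [0.5, 0.08, 0], "yaw": 0}, {"delta_pos": [0.5, 0.08, 0], "yaw": 0}, {"delta_pos": [0, 0, 0], "yaw": 0}]'

```text
t: 19.88
tcp_pos: [0.4811, 0.3128, 0.2129]
tool_rot: [0.996, 0.086, -0.03, 0.016]
force: [-2.7, -0.4, -6.0]
finger_gap: 0.342
```

```bash
cat >> tilt.py <<'E'
def edge(f,yaw=.168):
    s=manip.sense(); b=snap("side",f); h=cv2.cvtColor(b,cv2.COLOR_BGR2HSV); m=((h[...,1]<60)&(h[...,2]>75)).astype(np.uint8)
    R=np.array([np.cos(yaw),np.sin(yaw),0]);Y=np.array([-R[1],R[0],0]); g=s["tcp_pos"]-.019*Rr.from_quat(s["tool_rot"]).as_matrix()[:,2]
    print("tcp",s["tcp_pos"].round(4),s["tool_rot"].round(3),"F",s["force"].round(1))
    for th in(-5,0,5,10):
        t=np.radians(th);Z=np.array([0,0,np.cos(t)])-R*np.sin(t);X=R*np.cos(t)+np.array([0,0,np.sin(t)])
        P=lambda x,y,z:proj("side",g+X*(x-.005)+Y*y+Z*(z-.163))
        a,b_,c=P(.02,-.055,.11),P(.02,-.055,0),P(-.02,-.055,0); print(th,a.round(1),b_.round(1),"rear",c.round(1),"slope",((b_-a)[0]/(b_-a)[1]).round(3))
        if th==0: v0,v1,u0=int(a[1])+3,int(b_[1])-4,int(a[0])
    L=[]
    for v in range(v0,v1):
        x=np.flatnonzero(m[v,u0-25:u0+25]); 
        if len(x): L.append((v,x[-1]+u0-25))
    L=np.array(L); k=np.polyfit(L[:,0],L[:,1],1); r=L[:,1]-np.polyval(k,L[:,0]); L=L[abs(r)<1.5]; k=np.polyfit(L[:,0],L[:,1],1)
    print("measured slope",k[0].round(3),"edge at v0,v1",np.polyval(k,[v0,v1]).round(1),v0,v1,len(L))
E
python3 - <<'E'
from tilt import *
edge("pics/s13.png")
E
```

```text
tcp [0.4811 0.3128 0.2129] [ 0.996  0.086 -0.03   0.016] F [-2.7 -0.4 -6. ]
-5 [290.1 179.7] [288.7 212.6] rear [276.7 213.7] slope -0.041
0 [291.5 179.2] [293.  211.6] rear [281.  213.7] slope 0.046
5 [292.9 178.5] [297.2 210.4] rear [285.3 213.4] slope 0.134
10 [294.2 177.7] [301.3 208.7] rear [289.6 212.8] slope 0.227
measured slope 0.107 edge at v0,v1 [289.8 292.5] 182 207 12
```

Emit:
send_rows --commands '[{"delta_pos": [0.3, 0.05, 0], "yaw": 0}, {"delta_pos": [0, 0, 0], "yaw": 0}, {"delta_pos": [-2, -0.33, 0.3], "yaw": 0}, {"delta_pos": [0, 0, 4], "yaw": 0}, {"delta_pos": [0, 0, 4], "yaw": 0}, {"delta_pos": [0, 0, 2], "yaw": 0}, {"delta_pos": [0, 0, 0], "yaw": 0}]'

```text
t: 20.8
tcp_pos: [0.476, 0.312, 0.322]
tool_rot: [0.996, 0.085, -0.012, 0.013]
force: [0.8, 0.6, -5.8]
finger_gap: 0.341
```

```bash
python3 - <<'E'
from tilt import *
edge("pics/s14.png")
E
```

```text
tcp [0.476 0.312 0.322] [ 0.996  0.085 -0.012  0.013] F [ 0.8  0.6 -5.8]
-5 [286.6 145.5] [285.3 180.6] rear [272.8 181.5] slope -0.036
0 [288.1 145. ] [289.7 179.7] rear [277.3 181.6] slope 0.048
5 [289.5 144.3] [294.  178.5] rear [281.8 181.4] slope 0.133
10 [290.9 143.5] [298.3 176.9] rear [286.2 180.8] slope 0.222
measured slope 0.096 edge at v0,v1 [286.7 289.4] 147 175 28
```

```bash
python3 - <<'E'
from h import *
for n,f in(("top","pics/t10.png"),("side","pics/s14.png"),("side","pics/s2.png")):
    b=cv2.imread(f);h=cv2.cvtColor(b,cv2.COLOR_BGR2HSV); c=proj(n,(.532,.011,.099)).astype(int)
    lo=205 if n=="side" else 150
    m=((h[...,1]>40)&(h[...,0]<30)&(h[...,2]>lo)).astype(np.uint8); k=np.zeros_like(m);k[c[1]-25:c[1]+40,c[0]-25:c[0]+25]=1;m&=k
    cn=max(cv2.findContours(m,0,2)[0],key=cv2.contourArea);(u,v),ax,an=cv2.fitEllipse(cn) ; print(n,f,(u,v),ax,cv2.boundingRect(cn),"->",onz(n,u,v,.099).round(4),"guess px",c)
E
```

```text
top pics/t10.png (285.277587890625, 242.783203125) (24.640132904052734, 25.357393264770508) (273, 230, 26, 27) -> [0.531  0.0126 0.099 ] guess px [286 242]
side pics/s14.png (292.03729248046875, 226.33233642578125) (14.912588119506836, 81.48674774169922) (291, 218, 46, 18) -> [0.4789 0.0982 0.099 ] guess px [316 238]
side pics/s2.png (292.03729248046875, 226.33233642578125) (14.912588119506836, 81.48674774169922) (291, 218, 46, 18) -> [0.4789 0.0982 0.099 ] guess px [316 238]
```

Emit:
send_rows --commands '[{"delta_pos": [0.5, -3, 0], "yaw": 0}, {"delta_pos": [0.7, -4.5, 0], "yaw": 0}, {"delta_pos": [0.9, -5, 0], "yaw": 0}, {"delta_pos": [0.9, -5, 0], "yaw": 0}, {"delta_pos": [0.9, -4.5, 0], "yaw": 0}, {"delta_pos": [0.9, -4.5, 0], "yaw": 0}, {"delta_pos": [0.5, -2.5, 0], "yaw": 0}, {"delta_pos": [0, 0, 0], "yaw": 0}]' --force 40

```text
t: 21.85
tcp_pos: [0.5311, 0.0114, 0.3099]
tool_rot: [0.996, 0.086, -0.013, 0.015]
force: [-0.4, -0.2, -6.7]
finger_gap: 0.342
```

Emit:
send_rows --commands '[{"delta_pos": [0.5, 0.3, -2], "yaw": 0}, {"delta_pos": [0, 0, -3], "yaw": 0}, {"delta_pos": [0, 0, -2.5], "yaw": 0}, {"delta_pos": [0, 0, 0], "yaw": 0}]'

```text
t: 22.35
tcp_pos: [0.5356, 0.0165, 0.2299]
tool_rot: [0.996, 0.086, -0.014, 0.014]
force: [-1.6, -0.8, -6.0]
finger_gap: 0.342
```

```bash
python3 - <<'E'
from tilt import *
edge("pics/s15.png")
s=manip.sense();w=snap("wrist","pics/w15.png");b=cv2.imread("pics/s15.png")
print("foot centre top px",wproj((.532,.013,.099),s),"slab ctr",wproj((.5245,.021,.015),s))
cv2.imwrite("pics/c15.png",np.hstack([cv2.resize(w,(440,330)),cv2.resize(b[165:275,260:380],(360,330),interpolation=2)]))
E
```

```text
tcp [0.5356 0.0165 0.2299] [ 0.996  0.086 -0.014  0.014] F [-1.6 -0.8 -6. ]
-5 [327.9 212.4] [324.9 250.3] rear [310.9 252. ] slope -0.078
0 [329.6 211.7] [329.9 249.1] rear [315.9 251.9] slope 0.008
5 [331.2 210.8] [334.8 247.5] rear [320.9 251.4] slope 0.097
10 [332.8 209.9] [339.5 245.4] rear [326.  250.5] slope 0.189
measured slope 0.094 edge at v0,v1 [327.6 330.5] 214 245 31
foot centre top px [320.05620203 223.9763427 ] slab ctr [308.9863541 204.4637454]
```

View pics/c15.png

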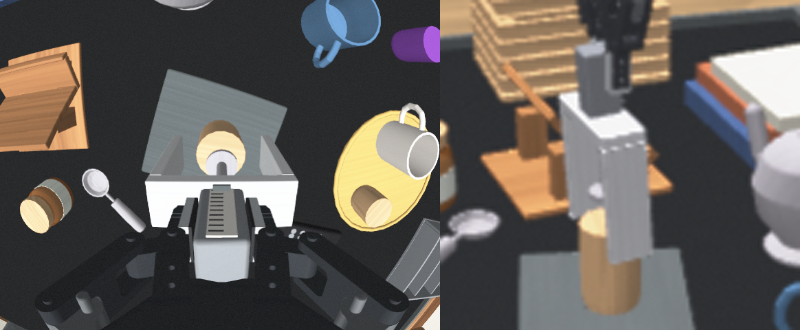

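Last picture: the foot top sits where predicted at (320,225), laterally centred under the bar. In the side view the gauge leans about 5° and stands about 10 mm too far back. I'm correcting x by +0.9 cm and lowering.

Emit:
send_rows --commands '[{"delta_pos": [0.9, 0, 0], "yaw": 0}, {"delta_pos": [0, 0, -1], "yaw": 0}, {"delta_pos": [0, 0, -1], "yaw": 0}, {"delta_pos": [0, 0, -1], "yaw": 0}, {"delta_pos": [0, 0, -1], "yaw": 0}, {"delta_pos": [0, 0, 0], "yaw": 0}]'

```text
t: 23.2
tcp_pos: [0.5503, 0.016, 0.1927]
tool_rot: [0.996, 0.086, -0.007, 0.016]
force: [1.2, -1.1, -5.1]
finger_gap: 0.344
```

```bash
python3 - <<'E'
from tilt import *
edge("pics/s16.png")
E
```

```text
tcp [0.5503 0.016  0.1927] [ 0.996  0.086 -0.007  0.016] F [ 1.2 -1.1 -5.1]
-5 [333.5 224.9] [330.3 261.8] rear [316.6 263.6] slope -0.085
0 [335.1 224.2] [335.2 260.6] rear [321.5 263.5] slope 0.002
5 [336.7 223.3] [340.  258.9] rear [326.4 262.9] slope 0.092
10 [338.3 222.4] [344.7 256.9] rear [331.3 262. ] slope 0.186
measured slope 0.229 edge at v0,v1 [333.3 340. ] 227 256 28
```

Emit:
send_rows --commands '[{"delta_pos": [-0.4, 0, -0.5], "yaw": 0}, {"delta_pos": [0, 0, -0.8], "yaw": 0}, {"delta_pos": [0, 0, -0.6], "yaw": 0}, {"delta_pos": [0, 0, -0.3], "yaw": 0}, {"delta_pos": [0, 0, 0], "yaw": 0}]'

```text
t: 23.88
tcp_pos: [0.548, 0.0157, 0.171]
tool_rot: [0.996, 0.086, -0.004, 0.016]
force: [0.7, -0.2, -3.9]
finger_gap: 0.343
```

Emit:
send_rows --commands '[{"delta_pos": [0, 0, -0.3], "yaw": 0}, {"delta_pos": [0, 0, 0], "yaw": 0}]'

```text
t: 24.12
tcp_pos: [0.5484, 0.0156, 0.1681]
tool_rot: [0.996, 0.086, -0.004, 0.016]
force: [0.9, 0.2, -4.0]
finger_gap: 0.34
```

Emit:
send_rows --commands '[{"delta_pos": [0, 0, -0.3], "yaw": 0}, {"delta_pos": [0, 0, 0], "yaw": 0}]'

```text
t: 24.38
tcp_pos: [0.5486, 0.0156, 0.1651]
tool_rot: [0.996, 0.086, -0.003, 0.016]
force: [0.3, 0.4, -3.8]
finger_gap: 0.339
```

Emit:
send_rows --commands '[{"delta_pos": [0, 0, -0.25], "yaw": 0}, {"delta_pos": [0, 0, 0], "yaw": 0}]'

```text
t: 24.62
tcp_pos: [0.5487, 0.0155, 0.1625]
tool_rot: [0.996, 0.086, -0.003, 0.017]
force: [0.9, 0.0, -3.9]
finger_gap: 0.344
```

Emit:
send_rows --commands '[{"delta_pos": [0, 0, -0.2], "yaw": 0}, {"delta_pos": [0, 0, 0], "yaw": 0}]'

```text
t: 24.88
tcp_pos: [0.5494, 0.0154, 0.1618]
tool_rot: [0.996, 0.086, -0.002, 0.017]
force: [0.1, -0.2, -2.3]
finger_gap: 0.341
```

Emit:
send_rows --commands '[{"delta_pos": [0, 0, -0.15], "yaw": 0}, {"delta_pos": [0, 0, 0], "yaw": 0}]' --force 20

```text
t: 25.12
tcp_pos: [0.5496, 0.0154, 0.1617]
tool_rot: [0.996, 0.086, -0.002, 0.017]
force: [-0.1, 0.3, -0.2]
finger_gap: 0.339
```

Emit:
send_rows --commands '[{"delta_pos": [0, 0, -0.15], "yaw": 0}, {"delta_pos": [0, 0, 0], "yaw": 0}]'

```text
t: 25.38
tcp_pos: [0.5497, 0.0154, 0.1617]
tool_rot: [0.996, 0.086, -0.002, 0.017]
force: [-0.6, 0.5, -0.7]
finger_gap: 0.343
```

Emit:
send_rows --commands '[{"delta_pos": [0, 0, -0.15], "yaw": 0}, {"delta_pos": [0, 0, 0], "yaw": 0}]'

```text
t: 25.62
tcp_pos: [0.5498, 0.0154, 0.1617]
tool_rot: [0.996, 0.086, -0.002, 0.017]
force: [-1.2, 1.0, 1.7]
finger_gap: 0.343
```

Emit:
send_rows --commands '[{"delta_pos": [0, 0, -0.3], "yaw": 0}, {"delta_pos": [0, 0, -0.3], "yaw": 0}]'

```text
t: 25.88
tcp_pos: [0.554, 0.0148, 0.1605]
tool_rot: [0.996, 0.086, 0.004, 0.018]
force: [-0.9, 1.0, 19.0]
finger_gap: 0.344
```

Emit:
send_rows --commands '[{"delta_pos": [0, 0, -0.4], "yaw": 0}, {"delta_pos": [0, 0, -0.4], "yaw": 0}]'

```text
t: 26.12
tcp_pos: [0.5597, 0.0147, 0.1593]
tool_rot: [0.996, 0.084, 0.011, 0.018]
force: [-1.3, 0.2, 21.8]
finger_gap: 0.346
```

```bash
python3 - <<'E'
from tilt import *
edge("pics/s17.png")
b=cv2.imread("pics/s17.png");h=cv2.cvtColor(b,cv2.COLOR_BGR2HSV)
g=cv2.cvtColor(b,cv2.COLOR_BGR2GRAY)
for v in range(228,290,4): print(v,' '.join("%3d"%x for x in g[v,308:352:1]))
E
```

```text
tcp [0.5597 0.0147 0.1593] [0.996 0.084 0.011 0.018] F [-1.3  0.2 21.8]
-5 [336.9 236.1] [333.6 272.2] rear [320.1 274.1] slope -0.089
0 [338.5 235.4] [338.4 270.9] rear [324.9 273.9] slope -0.001
5 [340.1 234.5] [343.2 269.3] rear [329.8 273.3] slope 0.089
10 [341.6 233.6] [347.8 267.3] rear [334.6 272.3] slope 0.184
measured slope 0.272 edge at v0,v1 [335.5 343.1] 238 266 27
228 167 159 147 146 145 148 156 170 217 242 243 243 243 244 244 244 245 245 245 246 245 245 245 244 235 162 111  98  90  64  50  48  47  48  48  49  46  48  48  48  47  48  47  48
232 170 161 147 146 145 144 145 144 138 151 157 187 244 245 245 245 246 246 246 245 245 245 245 245 245 246 244 234 141  66  49  47  48  48  47  48  47  48  48  48  47  48  47  48
236 165 223 228 224 222 222 227 228 226 223 222 218 193 165 160 148 147 146 146 147 150 156 157 149 146 159 208 195 131  68  49  48  48  48  48  48  48  48  47  48  47  47  47  47
240 221 228 230 230 228 224 222 224 229 224 212 193 170 171 162 147 144 145 144 145 147 145 144 144 145 144 144 142 119  67  49  48  46  48  48  48  48  47  49  49  47  48  47  47

[... 1459 characters left out ...]
 129 129 130 131 130 130 130 130 129 128 130 132 132 131 131 130 130 131 130 129 128 129 129 128 128 127 127 125 126 128 127 127 120  65  48  48  48  48  49  49
280 127 128 128 126 125 123 124 124 122 119 117 116 113 111 109 108 107 105 104 102 100  99  96  95  93  91  91  90  88  86  85  83  82  80  79  79  77  72  52  48  47  48  48  48
284  70  71  71  72  71  71  69  71  70  70  70  71  68  64  63  64  62  61  58  57  57  57  56  55  53  53  54  52  53  51  52  52  51  51  50  50  50  49  47  48  49  49  47  48
288  48  47  47  48  48  47  47  48  47  48  48  49  48  47  46  48  47  48  48  48  48  49  47  48  48  49  48  48  49  49  48  49  48  49  48  47  48  47  49  48  47  47  47  48
```

```bash
python3 - <<'E'
from tilt import *
r,f=onz("side",322,273.5,.015),onz("side",336,271,.015); print(r,f,"mid",(r+f)/2, "len",np.linalg.norm(r-f))
Y=np.array([-np.sin(.168),np.cos(.168),0]); print("gauge ctr",(r+f)/2+.055*Y)
for n,fn in(("side","pics/s17.png"),("side","pics/s2.png")):
    b=cv2.imread(fn);h=cv2.cvtColor(b,cv2.COLOR_BGR2HSV);m=((h[...,1]>70)&(h[...,0]<25)&(h[...,2]>90))
    for v in(245,250,255,260,264): print(v,[int(x)+290 for x in np.flatnonzero(m[v,290:350])][::60 or 1], (np.flatnonzero(m[v,290:350])+290)[[0,-1]] if m[v,290:350].any() else None)
print("foot edges pred",proj("side",(.504,.013,.06)),proj("side",(.56,.013,.06)))
s=manip.sense();t=snap("top","pics/t17.png");h=cv2.cvtColor(t,cv2.COLOR_BGR2HSV)
m=((h[...,1]>40)&(h[...,0]<30)&(h[...,2]>150));ys,xs=np.nonzero(m[215:275,260:310]);print("top wood px",len(xs),(xs+260).min() if len(xs) else 0,(xs+260).max() if len(xs) else 0,(ys+215).min() if len(xs) else 0)
E
```

```text
[ 0.53661546 -0.03873638  0.015     ] [ 0.576728   -0.03479537  0.015     ] mid [ 0.55667173 -0.03676588  0.015     ] len 0.040305680933891655
gauge ctr [0.54747513 0.01745979 0.015     ]
245 [307] [307 320]
250 [307] [307 320]
255 [308] [308 321]
260 [308] [308 321]
264 [308] [308 321]
245 [306] [306 326]
250 [307] [307 326]
255 [307] [307 326]
260 [307] [307 326]
264 [308] [308 325]
foot edges pred [306.35336396 251.40100942] [326.17020769 249.12670506]
top wood px 111 286 297 242
```

Gauge now upright with soles at slab level (leg edges vertical, foot length 40.3 mm ✓) but centred 15 mm ahead of the foot. I'll lift it clear and re-place it.

Emit:
send_rows --commands '[{"delta_pos": [0, 0, 0.5], "yaw": 0}, {"delta_pos": [0, 0, 1], "yaw": 0}, {"delta_pos": [0, 0, 2], "yaw": 0}, {"delta_pos": [0, 0, 2], "yaw": 0}, {"delta_pos": [0, 0, 1], "yaw": 0}, {"delta_pos": [-1, -0.2, 0], "yaw": 0}, {"delta_pos": [0, 0, 0], "yaw": 0}]' --force 30

```text
t: 27.1
tcp_pos: [0.5439, 0.0135, 0.2197]
tool_rot: [0.996, 0.084, 0.004, 0.017]
force: [-0.4, 0.6, -6.1]
finger_gap: 0.343
```

```bash
cat > leg.py <<'E'
from tilt import *
import sys
def leg(f):
    s=manip.sense(); b=snap("side",f); g=cv2.cvtColor(b,cv2.COLOR_BGR2GRAY).astype(int); h=cv2.cvtColor(b,cv2.COLOR_BGR2HSV)
    p=proj("side",s["tcp_pos"]+[-.003,-.06,.019-.163+.05]); 
    print("tcp",s["tcp_pos"].round(4),s["tool_rot"].round(3),"F",s["force"].round(1),"leg mid px",p.round(0))
    u,v=p.round().astype(int)
    for r in range(v-16,v+26,3): print(r,' '.join("%3d"%x for x in g[r,u-17:u+17]))
    print("u0",u-17)
leg(sys.argv[1])
E
python3 leg.py pics/s18.png
```

```text
tcp [0.5439 0.0135 0.2197] [0.996 0.084 0.004 0.017] F [-0.4  0.6 -6.1] leg mid px [324. 239.]
223 142 144 145 144 143 145 144 140 144 156 148 146 144 143 145 146 145 144 145 145 144 145 145 155 180 183 181 112  61  49  48  48  49  48
226 143 144 145 145 144 145 145 144 143 151 144 146 144 144 145 146 145 145 145 145 143 145 144 150 184 188 188 188 186 162  84  50  48  48
229 144 144 145 145 147 160 185 184 146 150 144 145 145 143 144 146 145 144 145 146 144 145 144 139 102  82  72  68  61  56  50  48  47  48
232 144 145 146 156 211 220 223 220 189 159 144 145 145 143 144 145 144 143 145 145 144 144 143 138  80  52  48  48  48  47  47  48  47  48
235 146 159 197 198 213 174 150 146 146 154 151 146 145 143 144 145 145 144 144 146 144 144 144 138  82  51  48  48  48  48  48  48  48  50
238 227 230 230 230 226 223 224 229 227 176 153 146 146 143 144 146 145 143 144 145 144 144 143 138  83  52  48  48  48  48  48  48  48  48
241 183 222 228 230 230 226 224 223 223 175 151 144 146 143 144 145 145 144 145 146 144 144 144 140  85  53  49  47  47  48  47  48  48  47
244 136 140 140 140 144 1
[... 261 characters left out ...]
0 139 140 140 140 140 135 131 133 150 158 147 148 144 144 146 147 146 145 146 145 144 143 143 133 127 128 129 130 129 128 127 122  67
253 140 139 139 140 141 140 135 132 136 148 156 148 148 145 144 146 146 145 145 146 146 144 143 143 140 128 128 129 131 130 129 128 126 108
256 139 138 140 140 140 140 135 135 137 140 151 141 137 125 125 119 112 108 104 105 124 127 129 127 127 126 127 128 129 130 129 128 129 125
259 139 139 139 140 138 139 137 136 139 138 138 129 126 123 121 114 109 106 104 105 124 128 128 128 127 126 127 127 129 130 129 128 128 126
262 136 138 140 138 139 139 137 139 139 137 138 128 125 122 120 113 108 105 103 106 124 127 128 128 128 128 127 127 127 129 128 128 127 127
u0 307
```

Emit:
send_rows --commands '[{"delta_pos": [-0.4, 0, -0.5], "yaw": 0}, {"delta_pos": [0, 0, -1], "yaw": 0}, {"delta_pos": [-0.1, 0, -1], "yaw": 0}, {"delta_pos": [-0.1, 0, -1], "yaw": 0}, {"delta_pos": [-0.1, 0, -1], "yaw": 0}, {"delta_pos": [0, 0, -0.5], "yaw": 0}, {"delta_pos": [0, 0, 0], "yaw": 0}]'

```text
t: 28.02
tcp_pos: [0.5396, 0.013, 0.1656]
tool_rot: [0.996, 0.084, 0.007, 0.017]
force: [1.7, -0.3, -3.5]
finger_gap: 0.341
```

Emit:
send_rows --commands '[{"delta_pos": [0.2, 0, -0.3], "yaw": 0}, {"delta_pos": [0, 0, -0.2], "yaw": 0}, {"delta_pos": [0, 0, 0], "yaw": 0}]'

```text
t: 28.4
tcp_pos: [0.5411, 0.0127, 0.1608]
tool_rot: [0.996, 0.084, 0.006, 0.017]
force: [0.6, -0.3, -4.4]
finger_gap: 0.342
```

Emit:
send_rows --commands '[{"delta_pos": [0, 0, -0.15], "yaw": 0}, {"delta_pos": [0, 0, -0.1], "yaw": 0}]' --force 20

```text
t: 28.65
tcp_pos: [0.5417, 0.0125, 0.1595]
tool_rot: [0.996, 0.084, 0.007, 0.018]
force: [-1.3, -0.4, 6.5]
finger_gap: 0.346
```

```bash
python3 leg.py pics/s19.png
```

```text
tcp [0.5417 0.0125 0.1595] [0.996 0.084 0.007 0.018] F [-1.3 -0.4  6.5] leg mid px [323. 259.]
243 146 143 141 145 154 162 178 175 185 173 157 147 145 144 144 145 146 144 145 145 144 145 144 139  97  58  48  47  47  47  47  48  48  47
246 148 144 141 140 140 141 140 134 133 147 154 146 147 143 143 145 146 144 145 145 144 145 143 139  99  58  49  49  48  48  50  50  50  49
249 147 142 139 139 140 142 140 135 132 148 157 147 146 143 143 145 146 144 144 145 145 144 144 143 133 127 126 128 130 129 128 127 126 116
252 148 142 139 140 141 140 140 135 132 145 156 147 145 143 143 145 145 144 144 145 145 143 145 142 136 128 127 128 130 131 129 128 128 125
255 148 143 139 140 140 140 139 136 133 145 156 147 146 144 143 144 146 145 144 145 144 144 143 144 145 129 126 126 128 130 129 129 128 128
258 147 143 139 139 140 140 139 135 136 143 151 143 146 143 143 145 146 144 143 145 145 144 145 144 140 130 127 126 127 128 130 129 127 127
261 130 139 139 139 138 138 139 138 139 143 150 144 146 145 144 144 146 144 144 145 145 144 144 143 141 131 128 128 127 127 129 129 128 127
264 128 127 136 139 139 1
[... 261 characters left out ...]
8 128 128 129 129 129 129 130 131 133 152 152 147 147 144 146 146 145 145 146 147 145 144 145 146 132 129 129 127 127 127 126 126 126
273 129 129 129 130 129 128 129 130 131 133 148 154 148 148 145 145 147 146 146 145 145 143 144 144 138 130 128 129 128 127 127 128 126 125
276 130 130 130 131 131 129 129 129 130 131 132 137 129 132 131 130 131 132 131 130 130 130 131 130 130 130 128 130 130 128 128 126 126 126
279 131 131 130 131 131 130 130 130 131 131 129 129 130 128 127 127 127 131 133 130 130 129 130 130 129 128 125 124 125 124 121 118 117 115
282  77  76  76  77  77  77  76  76  75  74  75  75  74  74  75  74  74  73  73  74  74  75  73  73  73  74  73  73  73  72  73  73  72  72
u0 306
```

Gauge centre now ≈ (0.530, 0.013), upright, seated with about 7 N. Releasing gently.

Emit:
send_rows --commands '[{"delta_pos": [0, 0, 0], "yaw": 0}, {"delta_pos": [0, 0, 0], "yaw": 0}, {"delta_pos": [0, 0, 0], "yaw": 0}]' --grip 0.2

```text
t: 29.08
tcp_pos: [0.5426, 0.0122, 0.1601]
tool_rot: [0.996, 0.084, 0.008, 0.018]
force: [0.5, -0.4, -0.4]
finger_gap: 0.399
```

Emit:
send_rows --commands '[{"delta_pos": [0, 0, 0], "yaw": 0}, {"delta_pos": [0, 0, 0], "yaw": 0}, {"delta_pos": [0, 0, 0], "yaw": 0}, {"delta_pos": [0, 0, 0], "yaw": 0}]' --grip -1

```text
t: 29.58
tcp_pos: [0.5428, 0.0126, 0.1601]
tool_rot: [0.996, 0.084, 0.008, 0.018]
force: [0.2, -0.4, 0.4]
finger_gap: 1.004
```

Emit:
send_rows --commands '[{"delta_pos": [0, 0, 1], "yaw": 0}, {"delta_pos": [0, 0, 2], "yaw": 0}, {"delta_pos": [0, 0, 3], "yaw": 0}, {"delta_pos": [0, 0, 4], "yaw": 0}, {"delta_pos": [0, 0, 5], "yaw": 0}, {"delta_pos": [-1, -2, 5], "yaw": 0}, {"delta_pos": [0, -5, 0], "yaw": 0}, {"delta_pos": [0, -5, 0], "yaw": 0}, {"delta_pos": [0, -5, 0], "yaw": 0}, {"delta_pos": [0, 0, 0], "yaw": 0}]'

```text
t: 30.82
tcp_pos: [0.5313, -0.1612, 0.3748]
tool_rot: [0.996, 0.086, 0.013, 0.02]
force: [0.0, 0.5, -0.1]
finger_gap: 0.998
```

```bash
python3 - <<'E'
from tilt import *
b=snap("side","pics/s20.png");t=snap("top","pics/t20.png"); g=cv2.cvtColor(b,cv2.COLOR_BGR2GRAY).astype(int)
for r in range(222,282,4): print(r,' '.join("%3d"%x for x in g[r,296:340]))
# moved anything? compare with first pictures away from arm
for n,a,c in(("side",cv2.imread("pics/s0.png"),b),("top",cv2.imread("pics/t0.png"),t)):
    d=cv2.absdiff(a,c).max(2)>50
    for k in cv2.findContours(cv2.morphologyEx(d.astype(np.uint8),cv2.MORPH_OPEN,np.ones((3,3))),0,2)[0]:
        if cv2.contourArea(k)>25: print(n,cv2.boundingRect(k),cv2.contourArea(k))
# gauge handle top in top view
h=cv2.cvtColor(t,cv2.COLOR_BGR2HSV); print("handle top px pred",proj("top",(.53,.013,.197)),"bar ends pred",[proj("top",np.array([.53,.013,.137])+np.array([-np.sin(.168),np.cos(.168),0])*k) .round(1) for k in(-.055,.055)])
m=((h[...,1]<40)&(h[...,2]>165)).astype(np.uint8); m[:205]=0;m[290:]=0;m[:,:235]=0;m[:,335:]=0
k=max(cv2.findContours(m,0,2)[0],key=cv2.contourArea);print(cv2.minAreaRect(k))
E
```

```text
222 128 100  94  90  90  96 141 200 243 245 245 244 209 124 102 101 101  97  96  96  95  95  95  94  94  96 112 126 103  95 109 132 166 174 176 179 174 109  60  48  48  49  48  49
226 140 104  94  91  89  96 136 158 152 158 192 244 244 212 134 104 101  96  96  95  95  95  94  96  94  95 104 132 109 113 128 146 169 187 189 189 189 188 188 186 162  84  51  49
230 177 147 106  92  90 100 127 151 145 144 140 146 154 168 217 243 243 243 243 244 245 245 245 245 245 245 245 245 245 244 230 134  77  68  61  56  53  51  50  48  48  47  48  48
234 189 178 166 146 130 123 132 153 145 145 142 143 145 149 141 151 156 186 242 245 245 245 245 246 245 245 245 245 245 245 244 245 244 231 122  56  49  48  48  48  48  47  49  48
238  49  48  49  48  48  52  86 151 146 148 182 227 230 229 215 218 220 218 198 167 153 145 146 146 147 147 150 158 154 147 146 162 211 185  99  54  48  47  48  47  48  48  47  49
242  48  47  47  47  47  48  72 143 142 145 147 148 159 187 218 225 221 204 198 167 156 145 143 143 143 144 144 144 144 145 143 144 143 138  98  57  48  47  48  47  48  48  47  48
246  48  49  47  48 
[... 2015 characters left out ...]
 0, 137, 163) 7427.0
side (120, 0, 46, 179) 2672.5
side (34, 0, 94, 197) 9740.0
top (328, 464, 8, 15) 76.0
top (191, 434, 9, 14) 29.0
top (326, 430, 138, 50) 3305.5
top (614, 425, 26, 55) 763.0
top (241, 416, 82, 56) 742.0
top (173, 392, 70, 88) 3146.5
top (250, 390, 73, 29) 394.5
top (245, 329, 105, 84) 4631.5
top (442, 249, 12, 21) 105.5
top (304, 249, 17, 30) 96.0
top (259, 229, 51, 27) 768.5
top (116, 216, 65, 54) 1551.5
top (249, 157, 208, 219) 13021.5
top (317, 148, 53, 84) 928.0
handle top px pred [280.66671142 239.02458523] bar ends pred [array([308.8, 237.6]), array([258.2, 245.8])]
((284.87359619140625, 240.99244689941406), (21.807476043701172, 51.84650802612305), 79.3803482055664)
```

```bash
python3 - <<'E'
from h import *
r,f=onz("side",315.5,276,.015),onz("side",330,273.8,.015);print("gauge ctr",(r+f)/2+.055*np.array([-np.sin(.168),np.cos(.168),0]),np.linalg.norm(r-f))
print(manip.sense()["t"],manip.sign_off())
E
```

```text
gauge ctr [0.52798848 0.0080008  0.015     ] 0.040682481258517984
the job is handed in; nothing more can be done
30.925 None
```

The job is handed in at about 31 s, with the gauge standing astride the tall foot on the slab and the robot clear of everything. The sign-off reports no verdict, and I have no direct plunger reading.

**What I did**
- I stood the tall foot on the slab about 10 mm from its middle and let go.
- The tool can only point straight down, so the gauge came out of its rest still leaning about 35° in the grip. An upward jerk did not straighten it. I turned it upright by pushing its legs gently against the back of the fixed rest, with about 3 N.
- On the first lowering the gauge sat about 15 mm ahead of the foot. I lifted it clear, re-placed it and released it gently. The highest force reading in the lowering moves was about 22 N.

**Last checks, all by measuring the pictures**
- **Upright and seated:** the leg edges are vertical, and the soles are at slab level. The sole length came out at 40.7 mm against the true 40 mm.
- **Centring:** the gauge centre is at about (0.528, 0.008) and the foot at about (0.532, 0.012). That is about 6 mm apart, against a limit of 20 mm.
- **Plunger:** its disc shows at foot-top level in the side picture. The 44 mm reading follows from that and the seated soles.
- **Other objects:** in the side view, the only changes are the tall foot, the gauge and the arm. The arm hides part of the top view, so that check was only partial.

**Disagreement:** my two estimates of the gauge's y position, before and after release, differed by about 9 mm. Part of that is probably the gauge settling flat when the slightly tilted gripper let go.

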